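# Fit the terminal guard over its two studs

## Task

Fit the loose orange terminal guard, the one with the black handle, on the white mounting plate: line up its round hole with the stud beside the breaker and its slotted hole with the other stud, so that the breaker's knob comes up through the window, then lower it without letting it drop until it sits flat on both posts, ready for its nuts. Let go of it, and leave everything else on the bench where it is.

Things in the scene. Friction and masses are not known exactly. Their poses are not given: they have to be found in the camera images.
- guard_handle (a point): centre of the guard's black handle bar, over the middle of the sheet and 38.5 mm above its underside. The bar runs along the guard's y: 100 mm long, 12 mm wide, 11 mm tall, on two legs at its ends, 28 mm free below it. Axes are the guard's: z up, y along the bar towards the end with the round hole and the window
- guard: orange plastic terminal guard, loose, about 0.24 kg, lying flat on the bench: a sheet 130 mm (x) by 200 mm (y), 5 mm thick; origin at the centre of its underside, axes as at the handle. Window 44 mm (x) by 40 mm (y), centred at x = +34, y = +45 mm; a warning triangle on the same long side at the other end
- hole_round (a point): the guard's round hole, 12 mm across, right through the sheet; this point is its centre on the sheet's underside, at x = 0, y = +82 mm in the guard, 38.5 mm below the handle bar's centre. Same axes as the guard
- hole_slot (a point): the guard's slotted hole, 12 mm wide (x) and 18 mm long (y), right through the sheet; this point is its centre on the sheet's underside, at x = 0, y = -82 mm in the guard. Same axes as the guard
- stud_A (a point): post beside the breaker, for the round hole: aluminium, 16 mm across, topped by a flat steel washer 32 mm across (the shoulder), from which a steel stud 8 mm across rises 32 mm, its top 12 mm a cone to 2.4 mm. Point: top centre of the shoulder, 92 mm above the bench, where the guard's underside rests. Axes are the panel's: z up, y from stud B to stud A; a fitted guard's are parallel
- stud_B (a point): the other post, beside the row of terminals, the same in shape and height, for the slotted hole. This point is the centre of its shoulder, 164 mm from stud A along the panel's -y. Same axes as the panel
- knob_top (a point): top centre of the breaker's black knob with a red bar, 28 mm across, at x = +34, y = +45 mm in the panel, its top 18 mm above the shoulders, so it stands up through the window of a fitted guard, 13 mm above the sheet
- panel: white mounting plate, fixed on the bench, 260 mm (x) by 280 mm (y), 12 mm thick, with a rail, breaker, terminals, a grey wiring duct 67 mm tall along its +x edge, and the two posts; origin under its centre, midway between the posts. Nothing on it is taller than the studs (124 mm above the bench)
- multimeter: yellow and black hand multimeter lying on its back on the bench, 186 x 92 x 46 mm; origin under its centre. Leave alone
- screwdriver: red-handled screwdriver, 190 mm long and 26 mm thick, lying on the white mounting plate along its -x edge; origin under its middle. Leave alone
- switch1: black pushbutton contact block with green marks, 30 x 40 mm and 64 mm tall, standing on the bench beside the guard; origin under its centre. Leave alone
- switch2: the same contact block with red marks, beside the guard on the other side; origin under its centre. Leave alone
- ferrule_jar: clear jar with a red cap, 64 mm across and 75 mm tall; origin under its centre. Leave alone
- rail_offcut: 160 mm offcut of steel top-hat rail, 36 mm wide and 7.5 mm tall, on the bench; origin under its centre. Leave alone
- pliers: blue-handled pliers lying on the bench, 165 mm long, 16 mm thick; origin under the middle. Leave alone

How it is judged:
By the outcome, as a careful person would: the job done as asked, in the order asked, and still so for the second after the job is handed in, with the robot touching nothing.
It also fails if it takes over 45 s, if anything falls off the work surface, if the arm or the gripper's body presses on something with over 40 N, if the wrist force passes 120 N, or if a joint passes its speed limit or range.

## Robot

A 6-joint arm with a two-finger parallel gripper is mounted at the origin on the work surface. World frame = base frame: x ahead of the robot, y to its left, z up, the work surface at z = 0. Lengths are in m, angles in degrees, forces in N, time in s.
With the tool pointing down it reaches from about 0.4 to 0.825 m from the base axis. Payload 7 kg.
Tool frame: the origin (TCP) lies on the centre line of the jaws, within the pads' length; the fingertips stand 14 mm ahead of it and the grasp point (between the pads) lies 5 mm behind it; z points along the fingers, y is the line along which they close (so a half turn about z gives the same grasp; the last joint's range is limited). The gripper opens to 88 mm and grips with 3 to 60 N. Pads are 19 mm wide; open, the fingers measure 130 mm over their backs; the gripper's body (78 mm by 193 mm) begins 47 mm behind the grasp point.
Start: joints at [-54.253, 20.546, 0.682, 0, -70.136, -16.507], TCP at [0.222, -0.637, 0.241] pointing down, gripper open.
Joint ranges: [-176.03, 176.03], [-82.01, 121.73], [-58.28, 71.71], [-173.87, 95.51], [-174.79, -0.11], [-173.66, 173.66]. Speed limits (degrees/s): [136.94, 136.94, 172.46, 180, 180, 180].

## Interface

Orientations are given as [roll, pitch, yaw] about the fixed x, y, z axes, in that order (R = Rz(yaw) Ry(pitch) Rx(roll)).
In Python, from plant import r gives the robot as it stands.
- The arm moves only by the tool send_rows, never from a script. Its argument "steps" is a list of rows, each an object with "dp": the shift along the tool's x, y, z in mm, a list of three; "roll": the turn about the tool's z in rad; "jaw": the opening in per cent of the stroke, from 0 (shut) to 100 (fully open). In form: [{"dp": [tx, ty, tz], "roll": roll, "jaw": jaw}, ...]. A call has 1 to 5 rows; each row is the pose to reach, as a shift and turn from the pose commanded when the call began, along the tool's axes at that moment; what a row does not reach only later rows make up. A row lasts 1/8 s, in which the tool goes at most 62.5 mm and 10.7 degrees, less where a joint would pass 70% of its speed; a pose out of reach is approached as far as the arm can. A call with a gripper value outside its range is refused whole. The fingers move at their own pace and stop on an object; "newtons" is the grip in N (left out, the last holds). Time passes only in rows, so rows that repeat a pose let the fingers close. It gives the time, the measured TCP pose, the force, the opening and the grip force at its end, in the units of the state.
- r.get_state(): the state, without advancing time (a new reading comes with each control period).
- r.capture(name): name is "scene" or "side" or "wrist"; returns a dict with "image" (480x640x3 uint8, blue, green, red), "K" (3x3 intrinsics, pixels), "dist" ([k1, k2, p1, p2, k3] as OpenCV has them; the pictures are not rectified), "rvec" (rotation vector, rad) and "tvec" (3), from world to camera coordinates, as OpenCV has them. Camera axes: x right, y down, z forward; pixel columns grow to the right and rows downward; lengths in m; the calibration is good to about 2 mm. A picture is of the moment at which its call begins. There is no depth.
- r.close_job(): hands the job in; it is judged then, once.
The state is a dict: "time_s": time; "joints": joint angles; "qd": joint speeds; "joint_torque": joint torques, N m; "tcp_pos": TCP position; "eef_rot": TCP orientation; "contact_force": force on the tool from outside, world axes, zero at the start; "moment": the same for the moment, N m; "gripper_width": finger opening in m; "gripper_force": force on a finger pad.
Only numpy, scipy, OpenCV 4.12 (cv2) and the standard library are available. Lean on these libraries where they do the work, as an engineer would, in place of code of your own. Each camera call takes 0.05 s, during which the arm holds its last target. There are 200 camera calls.

## Working session

There is one attempt and no reset: what is moved stays moved. The work goes in short steps, Python scripts to look and compute and a tool call to move; the robot and the scene stay as the last step left them, time stands still between calls to the robot, and variables do not carry over. Pictures are saved under pics/ and viewed, at most 10 in all, crops included, and the job is handed in when it is done.

Besides the shell and the picture viewer there is one more tool, called as a command line: name --argument value ..., lists and objects as JSON in quotes. send_rows: Moves the arm, as the interface text tells. Its arguments: {"type":"object","properties":{"steps":{"type":"array","items":{"type":"object","properties":{"dp":{"type":"array","items":{"type":"number"}},"roll":{"type":"number"},"jaw":{"type":"number"}}}},"newtons":{"type":"number"}},"required":["steps"]}

```bash
mkdir -p pics
cat > h.py <<'E'
import numpy as np, cv2
from plant import r
def cap(n,f=None):
    c=r.capture(n)
    if f: cv2.imwrite('pics/'+f,c['image'])
    return c
def ray(c,uv):
    p=cv2.undistortPoints(np.array([[uv]],float),np.array(c['K']),np.array(c['dist']))[0,0]
    R,_=cv2.Rodrigues(np.array(c['rvec'],float)); t=np.array(c['tvec'],float).ravel()
    return -R.T@t, R.T@np.array([p[0],p[1],1.])
def onz(c,uv,z):
    o,d=ray(c,uv); return o+d*(z-o[2])/d[2]
def tri(*obs):
    A=0;b=0
    for c,uv in obs:
        o,d=ray(c,uv); d=d/np.linalg.norm(d); P=np.eye(3)-np.outer(d,d); A=A+P; b=b+P@o
    return np.linalg.solve(A,b)
def proj(c,X):
    return cv2.projectPoints(np.array(X,float).reshape(-1,1,3),np.array(c['rvec'],float),np.array(c['tvec'],float),np.array(c['K']),np.array(c['dist']))[0][:,0]
E
python3 - <<'E'
from h import *
a=cap('scene','s0.png');b=cap('side','d0.png')
for c in(a,b):print(ray(c,(320,240)))
s=r.get_state();print(s['time_s'],s['tcp_pos'],s['eef_rot'],s['gripper_width'],s['contact_force'])
E
```

```text
(array([1.03399081, 0.63264388, 1.12325142]), array([-0.41273842, -0.48113536, -0.77340919]))
(array([-0.44942371, -0.86633322,  0.95404596]), array([ 0.62701046,  0.56016984, -0.54137032]))
0.1 [ 0.22228068 -0.63689927  0.23970291] [ 1.79912468e+02 -8.28086650e-03 -1.60765226e+02] 0.08783707302415011 [ 0.00602993  0.17157607 -0.62443954]
```

View pics/s0.png

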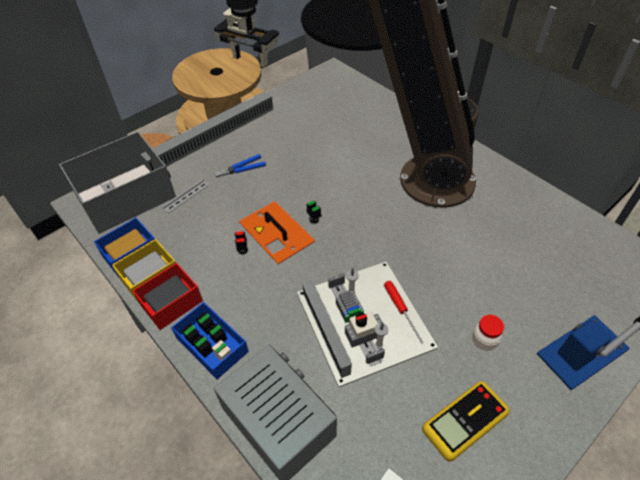

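View pics/d0.png

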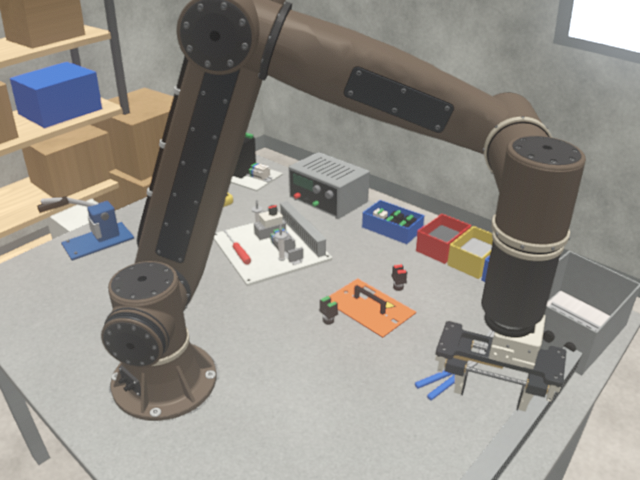

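The scene view shows the guard at (277,232), window near (273,246), triangle (259,230), with switches either side at (240,242) and (313,210). The panel is at (368,322), with its studs near (352,272) and (380,335). The side view shows the guard at (372,304) and the panel at (272,245).

```bash
cat > g.py <<'E'
from h import *
def orange(c):
    hsv=cv2.cvtColor(c['image'],cv2.COLOR_BGR2HSV)
    m=cv2.inRange(hsv,(6,140,100),(17,255,255))
    n,l,s,_=cv2.connectedComponentsWithStats(m); k=1+np.argmax(s[1:,4])
    return np.uint8(l==k)*255
def rect(c,z):
    m=orange(c); cs,_=cv2.findContours(m,cv2.RETR_EXTERNAL,cv2.CHAIN_APPROX_NONE)
    p=max(cs,key=cv2.contourArea)[:,0]
    w=np.array([onz(c,q,z)[:2] for q in p.astype(float)])*1000
    return cv2.minAreaRect(w.astype(np.float32)),p
E
python3 - <<'E'
from g import *
a=cap('scene');b=cap('side')
for c in(a,b):
    q,p=rect(c,.005);print(q,cv2.boxPoints(q).round(0).tolist())
for n,uv in dict(window=(273,247),tri=(259,230),sw_red=(240,252),sw_gr=(315,220)).items(): print(n,onz(a,uv,.005))
for n,uv in dict(studtopA=(380,327),studtopB=(353,270)).items(): print(n,onz(a,uv,.12))
ia=cv2.resize(a['image'][190:390,190:460],None,fx=2.9,fy=2.9,interpolation=cv2.INTER_CUBIC)
cv2.imwrite('pics/s1.png',ia)
ib=cv2.resize(b['image'][180:350,200:430],None,fx=3.4,fy=3.4,interpolation=cv2.INTER_CUBIC)
cv2.imwrite('pics/d1.png',ib)
E
```

```text
((507.3218078613281, -175.6649932861328), (201.53436279296875, 130.06117248535156), 86.26019287109375) [[436.0, -272.0], [566.0, -280.0], [579.0, -79.0], [449.0, -71.0]]
((502.0666809082031, -181.54226684570312), (195.18643188476562, 126.20104217529297), 86.77662658691406) [[434.0, -275.0], [560.0, -283.0], [571.0, -88.0], [445.0, -81.0]]
window [ 0.55141409 -0.13345219  0.005     ]
tri [ 0.54212795 -0.21018948  0.005     ]
sw_red [ 0.63058936 -0.1819352   0.005     ]
sw_gr [ 0.3975154  -0.12940922  0.005     ]
studtopA [0.56723957 0.28604563 0.12      ]
studtopB [0.50235324 0.13277771 0.12      ]
```

View pics/s1.png

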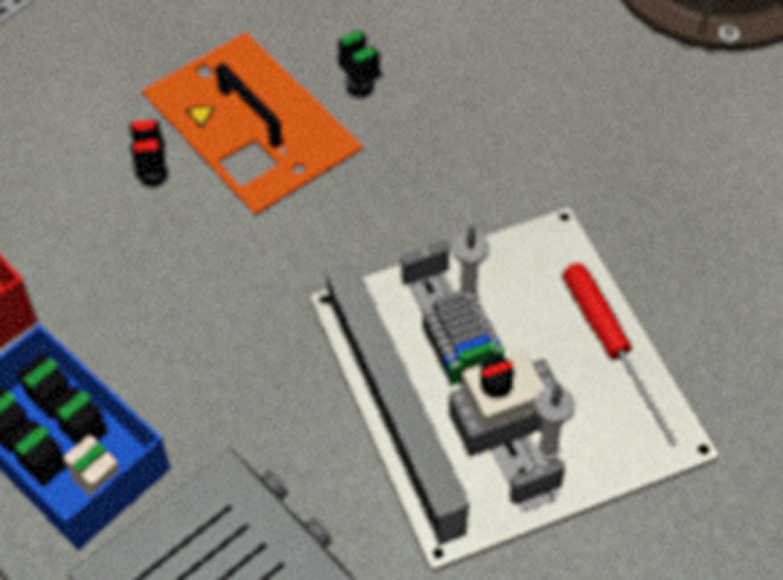

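View pics/d1.png

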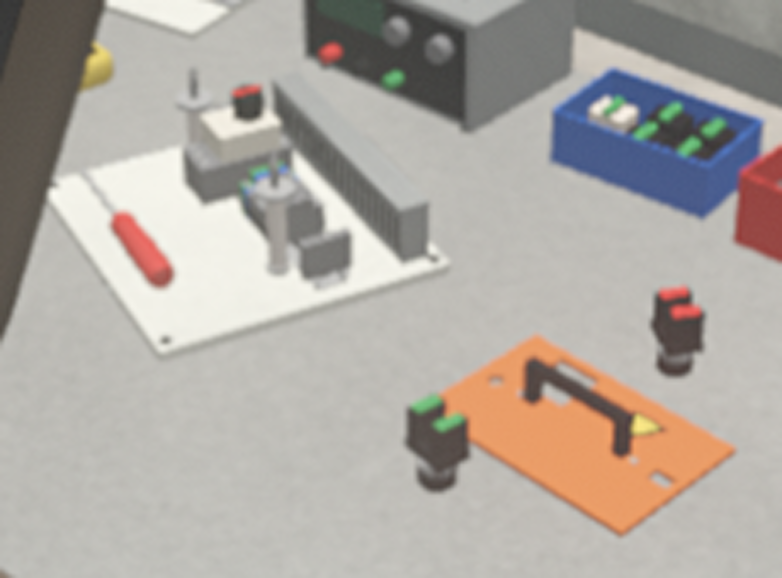

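The guard's long axis is near world +y (yaw ≈ −3.7°) with the round hole at the far end. The panel's yaw is about −23°. I'll move above the guard and look with the wrist camera.

send_rows --steps '[{"dp":[-42,34,-3],"roll":-0.117,"jaw":100},{"dp":[-84,68,-6],"roll":-0.234,"jaw":100},{"dp":[-126,102,-9],"roll":-0.351,"jaw":100},{"dp":[-168,136,-12],"roll":-0.468,"jaw":100},{"dp":[-210,170,-15],"roll":-0.585,"jaw":100}]' --newtons 30

```text
time_s: 0.82
tcp_pos: [0.3653, -0.406, 0.2557]
eef_rot: [-180.0, 0.0, -127.0]
contact_force: [1.3, 0.1, 1.1]
gripper_width: 0.0878
gripper_force: 0.0
```

```bash
cat >> h.py <<'E'
from scipy.spatial.transform import Rotation as Ro
def togo(X,yaw):
    s=r.get_state(); R=Ro.from_euler('xyz',s['eef_rot'],degrees=True)
    d=R.inv().apply(np.array(X)-s['tcp_pos'])*1000
    dy=(yaw-s['eef_rot'][2]+180)%360-180
    print('t',round(s['time_s'],2),'tcp',np.round(s['tcp_pos'],4),'rot',np.round(s['eef_rot'],2),'dp',d.round(1),'roll',round(-np.radians(dy),4),'w',round(s['gripper_width'],4),'F',np.round(s['contact_force'],1),'M',np.round(s['moment'],2))
E
python3 -c "
from h import *
togo((.506,-.177,.27),-93.7)"
```

```text
t 0.82 tcp [ 0.3653 -0.406   0.2557] rot [-1.7999e+02  1.0000e-02 -1.2703e+02] dp [-267.6   25.6  -14.3] roll -0.5817 w 0.0878 F [1.3 0.1 1.1] M [ 0.04 -0.12  0.02]
```

send_rows --steps '[{"dp":[-54,5,-3],"roll":-0.117,"jaw":100},{"dp":[-107,10,-6],"roll":-0.234,"jaw":100},{"dp":[-161,15,-9],"roll":-0.35,"jaw":100},{"dp":[-214,20,-12],"roll":-0.466,"jaw":100},{"dp":[-268,26,-14],"roll":-0.582,"jaw":100}]'

```text
time_s: 1.45
tcp_pos: [0.5068, -0.1769, 0.2699]
eef_rot: [-180.0, -0.0, -93.7]
contact_force: [1.3, -0.5, 0.0]
gripper_width: 0.0877
gripper_force: 0.0
```

```bash
python3 -c "
from g import *
togo((.506,-.177,.27),-93.7)
c=cap('wrist','w0.png');print(ray(c,(320,240)))
q,p=rect(c,.005);print(q)
"
```

```text
t 1.45 tcp [ 0.5068 -0.1769  0.2699] rot [-179.97   -0.    -93.67] dp [ 0.2  0.8 -0.1] roll 0.0005 w 0.0877 F [ 1.3 -0.5  0. ] M [-0.07  0.01  0.02]
(array([ 0.5024917 , -0.26088581,  0.41531067]), array([ 0.03095418,  0.28992676, -0.95682175]))
((506.608154296875, -176.03775024414062), (198.7714385986328, 129.47914123535156), 86.48834228515625)
```

View pics/w0.png

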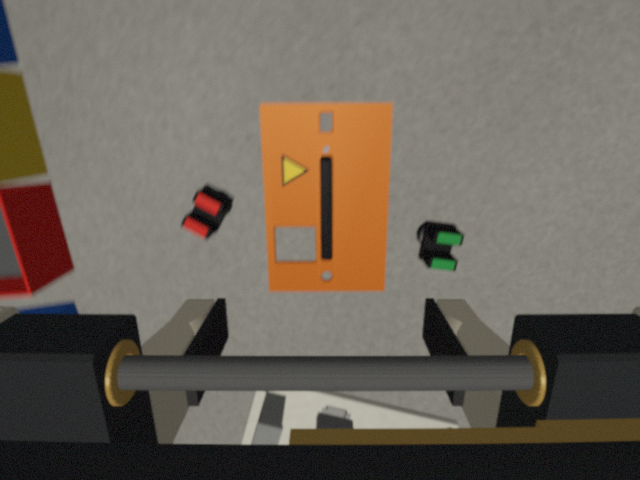

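The wrist view shows the guard upright in the image with the bar centred at (326,208), slot (326,122), round hole (327,276) and window (295,244). The gripper is almost exactly over it. I'll descend part-way and triangulate the bar from two wrist places.

send_rows --steps '[{"dp":[0,0,47],"roll":-0.003,"jaw":100},{"dp":[0,0,94],"roll":-0.003,"jaw":100},{"dp":[0,0,140],"roll":-0.003,"jaw":100}]'

```text
time_s: 1.88
tcp_pos: [0.506, -0.1783, 0.1283]
eef_rot: [-180.0, 0.0, -93.7]
contact_force: [0.6, -0.1, -0.1]
gripper_width: 0.0873
gripper_force: 0.0
```

```bash
cat > bar.py <<'E'
from g import *
def bar(c):
    m=orange(c); cs,_=cv2.findContours(m,cv2.RETR_EXTERNAL,cv2.CHAIN_APPROX_SIMPLE)
    f=np.zeros_like(m); cv2.drawContours(f,[max(cs,key=cv2.contourArea)],-1,255,-1)
    k=cv2.inRange(c['image'],(0,0,0),(60,60,60))&f
    n,l,s,ce=cv2.connectedComponentsWithStats(k); i=1+np.argmax(s[1:,4])
    pts=np.argwhere(l==i)[:,::-1].astype(np.float32)
    return ce[i],cv2.minAreaRect(pts),s[i]
E
python3 - <<'E'
from bar import *
import pickle
c=cap('wrist','w1.png');togo((.5066,-.176,.0335),-93.5)
q=rect(c,.005)[0];print(q);print(bar(c))
c0={**c}
# pose of first wrist view: same orientation, 140 mm higher
R,_=cv2.Rodrigues(np.array(c['rvec'],float));
im=cv2.imread('pics/w0.png');c0['image']=im
o=-R.T@np.array(c['tvec'],float).ravel();print('cam',o)
c0['tvec']=-R@np.array([0.5024917,-0.26088581,0.41531067])
b0,b1=bar(c0),bar(c);print(b0)
print('tri',tri((c0,b0[0]),(c,b1[0])))
s=cap('scene');bs=bar(s);print('scene',bs[0],tri((s,bs[0]),(c,b1[0])))
print('wrist onz .044',onz(c,b1[0],.044),onz(c0,b0[0],.044))
E
```

```text
t 1.93 tcp [ 0.5023 -0.1778  0.1223] rot [ 1.7952e+02  7.0000e-02 -9.3810e+01] dp [-2.  -4.9 88.8] roll -0.0054 w 0.0877 F [-4.  -0.2 -5.7] M [0.2  0.75 0.  ]
((505.541259765625, -181.51229858398438), (193.02896118164062, 129.2135467529297), 86.27510070800781)
(array([326.95270004, 249.66653528]), ((327.0, 251.5), (155.0, 16.0), 90.0), array([ 319,  174,   17,  156, 2537], dtype=int32))
cam [ 0.5016528  -0.26235553  0.27377581]
(array([325.99553073, 207.55307263]), ((325.9999694824219, 207.49996948242188), (7.999999046325684, 98.99998474121094), 0.0), array([322, 158,   9, 100, 895], dtype=int32))
tri [ 0.50668448 -0.16893891 -0.00838338]
scene [275.36440678 224.31355932] [ 0.50473573 -0.17987053  0.02605303]
wrist onz .044 [ 0.50532681 -0.1862641   0.044     ] [ 0.50662188 -0.18032599  0.044     ]
```

View pics/w1.png

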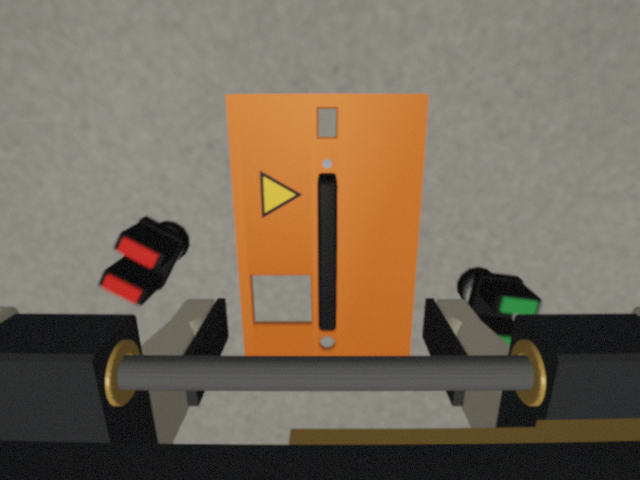

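The wrist view shows the bar at (327,252), with the guard's far edge cut off by the gripper. The reading was taken while the arm was still settling from the fast stop, so I'll re-read it at rest.

send_rows --steps '[{"dp":[0,0,0],"roll":0,"jaw":100},{"dp":[0,0,0],"roll":0,"jaw":100}]'

```text
time_s: 2.22
tcp_pos: [0.5076, -0.1787, 0.1318]
eef_rot: [-179.8, -0.0, -93.7]
contact_force: [1.0, -0.2, 0.5]
gripper_width: 0.0878
gripper_force: 0.0
```

Run:
```python
from bar import *
togo((.5066,-.176,.0335),-93.5)
c=cap('wrist');togo((.5066,-.176,.0335),-93.5)
s=cap('scene');d=cap('side')
c0={**c};R,_=cv2.Rodrigues(np.array(c['rvec'],float));c0['image']=cv2.imread('pics/w0.png')
c0['tvec']=-R@np.array([0.5024917,-0.26088581,0.41531067])
b0,b1=bar(c0),bar(c);print(b1)
print('cam',-R.T@np.array(c['tvec'],float).ravel(),ray(c,(320,240))[1])
print('tri',tri((c0,b0[0]),(c,b1[0])))
for t in(s,d):
  print(bar(t)[0],tri((t,bar(t)[0]),(c,b1[0])))
for z in(0.038,.044):print(onz(c,b1[0],z),onz(c0,b0[0],z))
m=orange(c)
hol=cv2.findContours(m,cv2.RETR_CCOMP,cv2.CHAIN_APPROX_NONE)
for h,k in zip(hol[0],hol[1][0]):
  if k[3]>=0 and cv2.contourArea(h)>30:
    M=cv2.moments(h);uv=(M['m10']/M['m00'],M['m01']/M['m00']);print(np.round(uv),cv2.contourArea(h),onz(c,uv,.005).round(4))
```

```text
t 2.23 tcp [ 0.5076 -0.1787  0.1318] rot [-1.798e+02 -1.000e-02 -9.371e+01] dp [-2.6  1.5 98.3] roll -0.0036 w 0.0878 F [ 1.  -0.2  0.5] M [0.02 0.05 0.04]
t 2.27 tcp [ 0.5074 -0.1786  0.1316] rot [-179.8    -0.    -93.71] dp [-2.6  1.3 98.1] roll -0.0038 w 0.0875 F [-0.6  0.5 -0.3] M [0.02 0.1  0.06]
(array([329.74113475, 250.26674547]), ((330.0, 251.5), (155.0, 16.0), 90.0), array([ 322,  174,   17,  156, 2538], dtype=int32))
cam [ 0.50278703 -0.26266702  0.27722784] [ 0.0340278   0.28957343 -0.95682438]
tri [ 0.50710733 -0.17217508  0.0054561 ]
[275.35833333 224.30833333] [ 0.5050208  -0.17905885  0.02708133]Traceback (most recent call last):
  File "<stdin>", line 11, in <module>
  File "bar.py", line 6, in bar
    n,l,s,ce=cv2.connectedComponentsWithStats(k); i=1+np.argmax(s[1:,4])
                                                      ~~~~~~~~~^^^^^^^^^
    return _wrapfunc(a, 'argmax', axis=axis, out=out, **kwds)
    return bound(*args, **kwds)
ValueError: attempt to get argmax of an empty sequence
```

Run:
```python
from bar import *
c=cap('wrist','w2.png');s=cap('scene');d=cap('side')
print('far top end: scene',tri((c,(330,329.5)),(s,(285,231.5))),'side',tri((c,(330,329.5)),(d,(200+532/3.4,180+362/3.4))))
for z in(0.005,.038,.044):print(z,[onz(c,(330.5,v),z).round(4) for v in(174,252,329.5)])
q,_=rect(s,.005);print(q)
m=orange(c)
hol=cv2.findContours(m,cv2.RETR_CCOMP,cv2.CHAIN_APPROX_NONE)
for h,k in zip(hol[0],hol[1][0]):
  if k[3]>=0 and cv2.contourArea(h)>30:
    M=cv2.moments(h);uv=(M['m10']/M['m00'],M['m01']/M['m00']);print(np.round(uv),cv2.contourArea(h),onz(c,uv,.005).round(4))
togo((.5066,-.176,.0335),-93.5)
```

```text
far top end: scene [ 0.50821761 -0.12869205  0.04204487] side [ 0.50869213 -0.13131963  0.0406154 ]
0.005 [array([ 0.5013, -0.2268,  0.005 ]), array([ 0.5047, -0.1708,  0.005 ]), array([ 0.5086, -0.1074,  0.005 ])]
0.038 [array([ 0.5014, -0.2311,  0.038 ]), array([ 0.5044, -0.1819,  0.038 ]), array([ 0.5079, -0.1263,  0.038 ])]
0.044 [array([ 0.5014, -0.2319,  0.044 ]), array([ 0.5044, -0.184 ,  0.044 ]), array([ 0.5077, -0.1297,  0.044 ])]
((507.31756591796875, -175.69720458984375), (201.5561981201172, 129.9429473876953), 86.43093872070312)
[328. 341.] 158.0 [ 0.5112 -0.0974  0.005 ]
[283. 298.] 2845.0 [ 0.5424 -0.1367  0.005 ]
[329. 251.] 2913.5 [ 0.5061 -0.1718  0.005 ]
[276. 194.] 933.5 [ 0.5397 -0.2156  0.005 ]
[328. 163.] 101.0 [ 0.5022 -0.234   0.005 ]
[328. 123.] 598.0 [ 0.5007 -0.2602  0.005 ]
t 2.52 tcp [ 0.5064 -0.1785  0.1303] rot [-1.7993e+02  1.0000e-02 -9.3730e+01] dp [-2.5  0.1 96.8] roll -0.004 w 0.0876 F [-0.2 -0.8 -0.3] M [-0.    0.11 -0.  ]
```

Bar top is at z≈42 mm (44 expected), holes are 163 mm apart (164 expected), and the tool is already over the centre. Next I'll descend.

send_rows --steps '[{"dp":[0,0,30],"roll":-0.004,"jaw":100},{"dp":[0,0,60],"roll":-0.004,"jaw":100},{"dp":[0,0,80],"roll":-0.004,"jaw":60},{"dp":[0,0,92],"roll":-0.004,"jaw":40},{"dp":[0,0,96],"roll":-0.004,"jaw":30}]'

```text
time_s: 3.15
tcp_pos: [0.506, -0.1785, 0.0332]
eef_rot: [180.0, -0.0, -93.5]
contact_force: [-0.1, -0.7, 1.0]
gripper_width: 0.0631
gripper_force: 0.0
```

send_rows --steps '[{"dp":[0,0,0],"roll":0,"jaw":20},{"dp":[0,0,0],"roll":0,"jaw":5},{"dp":[0,0,0],"roll":0,"jaw":5},{"dp":[0,0,0],"roll":0,"jaw":5},{"dp":[0,0,0],"roll":0,"jaw":5}]' --newtons 40

```text
time_s: 3.78
tcp_pos: [0.5061, -0.1785, 0.0337]
eef_rot: [-180.0, 0.0, -93.5]
contact_force: [-2.3, 0.9, 1.2]
gripper_width: 0.0131
gripper_force: 0.9
```

Run:
```python
from g import *
togo((.506,-.178,.2),-93.5); print(r.get_state()['gripper_force'])
# panel: plate corners & studs by scene/side
for n in('scene','side'):
    c=cap(n)
    cv2.imwrite('pics/%s_p.png'%n,c['image'])
s=cap('scene')
hsv=cv2.cvtColor(s['image'],cv2.COLOR_BGR2HSV);m=cv2.inRange(hsv,(0,0,170),(180,60,255))
l=cv2.findContours(m,cv2.RETR_EXTERNAL,cv2.CHAIN_APPROX_NONE)[0];p=max(l,key=cv2.contourArea)[:,0].astype(float)
w=np.array([onz(s,q,.012)[:2] for q in p])*1000
print(cv2.minAreaRect(w.astype(np.float32)))
```

```text
t 3.77 tcp [ 0.5061 -0.1785  0.0337] rot [-180.      0.    -93.49] dp [-5.000e-01  1.000e-01 -1.663e+02] roll 0.0001 w 0.0131 F [-2.3  0.9  1.2] M [ 0.01  0.97 -0.03]
0.8829853869974613
((1080.211181640625, -230.7166748046875), (689.7427978515625, 366.82965087890625), 63.97423553466797)
```

send_rows --steps '[{"dp":[0,0,0],"roll":0,"jaw":5},{"dp":[0,0,0],"roll":0,"jaw":5},{"dp":[0,0,-8],"roll":0,"jaw":5},{"dp":[0,0,-25],"roll":0,"jaw":5},{"dp":[0,0,-50],"roll":0,"jaw":5}]'

```text
time_s: 4.55
tcp_pos: [0.5057, -0.1784, 0.0836]
eef_rot: [179.9, 0.0, -93.5]
contact_force: [0.3, -0.6, -2.0]
gripper_width: 0.0117
gripper_force: 40.0
```

Run:
```python
from g import *
togo((.506,-.178,.2),-93.5); print(r.get_state()['gripper_force'])
s=cap('scene');d=cap('side')
def plate(s,roi):
    hsv=cv2.cvtColor(s['image'],cv2.COLOR_BGR2HSV);m=cv2.inRange(hsv,(0,0,150),(180,50,255))
    x0,y0,x1,y1=roi;k=np.zeros_like(m);k[y0:y1,x0:x1]=255;m&=k
    l=cv2.findContours(m,cv2.RETR_EXTERNAL,cv2.CHAIN_APPROX_NONE)[0];p=max(l,key=cv2.contourArea)[:,0].astype(float)
    w=np.array([onz(s,q,.012)[:2] for q in p])*1000
    return cv2.minAreaRect(w.astype(np.float32))
print(plate(s,(290,250,445,390)),plate(d,(205,210,335,290)))
# studs: shoulder disc centre and tip, read from crops
S=lambda u,v:(190+u/2.9,190+v/2.9); D=lambda u,v:(200+u/3.4,180+v/3.4)
for n,a,b in(('B shoulder',S(470,246),D(276,190)),('B tip',S(471,228),D(276,156)),('A shoulder',S(554,404),D(195,103)),('A tip',S(558,384),D(193,70))):
    print(n,tri((s,a),(d,b)).round(4))
```

```text
t 4.55 tcp [ 0.5057 -0.1784  0.0836] rot [179.91   0.   -93.5 ] dp [-5.000e-01 -1.000e-01 -1.164e+02] roll -0.0001 w 0.0117 F [ 0.3 -0.6 -2. ] M [ 0.02  0.05 -0.01]
39.999157190322876
((509.713623046875, 199.59902954101562), (403.2805480957031, 409.27587890625), 47.66252899169922) ((511.9939270019531, 208.4075927734375), (413.86590576171875, 407.8599853515625), 41.53712844848633)
B shoulder [0.4983 0.1244 0.0874]
B tip [0.5007 0.1261 0.1175]
A shoulder [0.5544 0.2789 0.0848]
A tip [0.5546 0.2795 0.1171]
```

Grip is firm (40 N) and the guard is lifted. The rough studs are A (0.5545,0.279) and B (0.4995,0.125), 163.5 mm apart, giving panel yaw ≈ −19.7°. I'll lift and carry the guard to a place beside the panel where the wrist camera sees past it to the studs.

```bash
python3 -c "
from h import *
togo((.686,.202,.27),-109.7)"
```

```text
t 4.65 tcp [ 0.5081 -0.1786  0.0861] rot [-179.73   -0.    -93.46] dp [-390.7 -155.5 -183.2] roll 0.2834 w 0.0118 F [ 1.2  0.1 -1.9] M [ 0.03 -0.1   0.03]
```

send_rows --steps '[{"dp":[0,0,-40],"roll":0,"jaw":5},{"dp":[0,0,-85],"roll":0,"jaw":5},{"dp":[-30,-15,-125],"roll":0.05,"jaw":5},{"dp":[-75,-35,-150],"roll":0.1,"jaw":5},{"dp":[-120,-55,-170],"roll":0.15,"jaw":5}]'

```text
time_s: 5.28
tcp_pos: [0.5689, -0.0608, 0.2543]
eef_rot: [-180.0, 0.0, -102.2]
contact_force: [0.5, -0.4, -2.4]
gripper_width: 0.0112
gripper_force: 40.0
```

```bash
python3 -c "
from h import *
togo((.686,.202,.27),-109.7)"
```

```text
t 5.28 tcp [ 0.5689 -0.0608  0.2543] rot [-1.7995e+02  5.0000e-02 -1.0223e+02] dp [-281.7  -58.8  -15.5] roll 0.1303 w 0.0112 F [ 0.5 -0.4 -2.4] M [-0.08 -0.14 -0.02]
```

send_rows --steps '[{"dp":[-57,-12,-3],"roll":0.026,"jaw":5},{"dp":[-114,-24,-6],"roll":0.052,"jaw":5},{"dp":[-171,-36,-9],"roll":0.078,"jaw":5},{"dp":[-228,-48,-12],"roll":0.104,"jaw":5},{"dp":[-270,-57,-15],"roll":0.13,"jaw":5}]'

```text
time_s: 5.9
tcp_pos: [0.6811, 0.1925, 0.2669]
eef_rot: [179.9, -0.0, -109.5]
contact_force: [-0.5, -0.5, -1.5]
gripper_width: 0.0112
gripper_force: 40.0
```

send_rows --steps '[{"dp":[-10,-2,-1],"roll":0,"jaw":5},{"dp":[-10,-2,-1],"roll":0,"jaw":5},{"dp":[-10,-2,-1],"roll":0,"jaw":5}]'

```text
time_s: 6.28
tcp_pos: [0.6855, 0.1977, 0.2693]
eef_rot: [180.0, -0.0, -109.6]
contact_force: [0.3, -1.1, -2.4]
gripper_width: 0.0113
gripper_force: 40.0
```

```bash
python3 -c "
from h import *
togo((.686,.202,.27),-109.7)
c=cap('wrist','w3.png');togo((.686,.202,.27),-109.7)
print(repr(c['rvec']),repr(c['tvec']),proj(c,[[.4995,.125,.092],[.5545,.279,.092],[.4995,.125,.124],[.5545,.279,.124]]).round())
import pickle;pickle.dump(c,open('w3.pkl','wb'))"
```

```text
t 6.28 tcp [0.6855 0.1977 0.2693] rot [ 1.7997e+02 -3.0000e-02 -1.0958e+02] dp [-4.3  1.  -0.7] roll 0.0021 w 0.0113 F [ 0.3 -1.1 -2.4] M [0.02 0.08 0.04]
t 6.33 tcp [0.6855 0.1975 0.2696] rot [ 179.99   -0.   -109.59] dp [-4.4  1.1 -0.4] roll 0.0019 w 0.0113 F [-0.4  0.5 -2.4] M [ 0.03  0.03 -0.04]
array([-0.52092133, -3.008289  , -0.47640938]) array([ 0.57971435, -0.4448027 ,  0.29273481]) [[526.  55.]
 [498. 260.]
 [549.  48.]
 [515. 274.]]
```

View pics/w3.png

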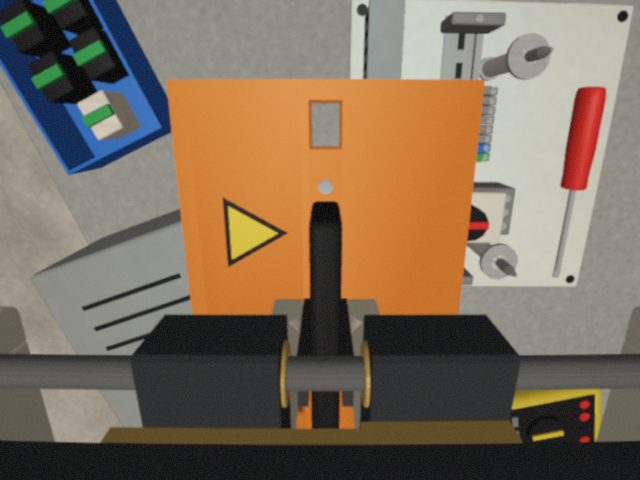

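The wrist view shows stud B's shoulder at about (528,57), stud A's at (498,262), and the held guard's slot at (325,124). The guard is straight in the hand. I'll fit these numerically.

```bash
cat > st.py <<'E'
from g import *
def disc(c,uv,h=34,r0=17,r1=24):
    u,v=map(int,uv); y0=max(v-h,0);x0=max(u-h,0)
    g=cv2.cvtColor(c['image'][y0:v+h,x0:u+h],cv2.COLOR_BGR2GRAY)
    g=cv2.resize(cv2.medianBlur(g,3),None,fx=4,fy=4,interpolation=cv2.INTER_CUBIC)
    q=cv2.HoughCircles(g,cv2.HOUGH_GRADIENT,1,20,param1=60,param2=18,minRadius=r0*4,maxRadius=r1*4)
    return None if q is None else [(x/4+x0-.375,y/4+y0-.375,rr/4) for x,y,rr in q[0][:3]]
def slot(c,zc):
    """hole centres of the guard, on its top at height zc"""
    m=orange(c);out=[]
    cs,hi=cv2.findContours(m,cv2.RETR_CCOMP,cv2.CHAIN_APPROX_NONE)
    for h,k in zip(cs,hi[0]):
        a=cv2.contourArea(h)
        if k[3]>=0 and a>60:
            M=cv2.moments(h);uv=(M['m10']/M['m00'],M['m01']/M['m00']);out.append((np.round(uv,1),a,onz(c,uv,zc).round(4)))
    return out
E
python3 - <<'E'
from st import *
import pickle
c=pickle.load(open('w3.pkl','rb'));s=cap('scene');d=cap('side')
for n,uv,a,b in(('B',(528,57),(352.1,274.8),(281.2,235.9)),('A',(498,262),(381,329.3),(257.4,210.3))):
    q=disc(c,uv);print(n,q)
    for x in q[:2]: print('  onz',onz(c,x[:2],.092).round(4),'tri',tri((c,x[:2]),(s,a)).round(4),tri((c,x[:2]),(d,b)).round(4))
for n,w,a,b in(('Btip',(548,49),(352.4,268.6),(281.2,225.9)),('Atip',(513,272.5),(382.4,322.4),(256.8,200.6))): print(n,tri((c,w),(s,a),(d,b)).round(4),onz(c,w,.124).round(4))
T=r.get_state();zt=T['tcp_pos'][2]-.0335+.005
R=Ro.from_euler('xyz',T['eef_rot'],degrees=True)
for o in slot(c,zt):print(o[0],o[1],o[2],'tool',(R.inv().apply(o[2]-T['tcp_pos'])*1000).round(1))
m=orange(c)
for v in(110,160,200,240,280):
    x=np.flatnonzero(m[v]);L,Rr=onz(c,(x[0]-.5,v),zt),onz(c,(x[-1]+.5,v),zt)
    print(v,x[0],x[-1],(R.inv().apply((L+Rr)/2-T['tcp_pos'])*1000).round(1),np.linalg.norm(L-Rr).round(4))
E
```

```text
B [(np.float32(529.5), np.float32(56.25), np.float32(23.0))]
  onz [0.4974 0.1265 0.092 ] tri [0.4971 0.1265 0.0895] [0.4975 0.1246 0.0886]
A [(np.float32(498.25), np.float32(261.75), np.float32(19.35))]
  onz [0.5549 0.2805 0.092 ] tri [0.555  0.2813 0.0898] [0.5546 0.2807 0.0857]
Btip [0.4994 0.1255 0.1182] [0.5005 0.1253 0.124 ]
Atip [0.5544 0.2798 0.1176] [0.5559 0.2774 0.124 ]
[245.7 232.1] 2113.5 [0.7086 0.1523 0.2415] tool [ 35.  -36.8  28.5]
[325.1 186.9] 206.5 [0.6676 0.145  0.2415] tool [55.7 -0.6 28.5]
[325. 124.] 1372.0 [0.6588 0.1201 0.2415] tool [82.1 -0.7 28.5]
110 169 480 [87.9 -0.8 28.5] 0.1301
160 175 475 [67.4 -0.6 28.5] 0.1301
200 180 470 [49.9 -0.7 28.5] 0.1296
240 184 466 [31.2 -0.7 28.5] 0.13
280 189 461 [11.4 -0.7 28.5] 0.1297
```

```bash
python3 -c "
from h import *
togo((.5272,.2025,.185),-110.2)"
```

```text
t 6.42 tcp [0.6857 0.1976 0.27  ] rot [-1.7999e+02  2.0000e-02 -1.0960e+02] dp [ 48.6 150.9  84.9] roll 0.0105 w 0.0112 F [ 0.2 -1.  -1.9] M [ 0.02  0.06 -0.01]
```

send_rows --steps '[{"dp":[14,42,15],"roll":0.003,"jaw":5},{"dp":[27,84,35],"roll":0.006,"jaw":5},{"dp":[39,121,60],"roll":0.01,"jaw":5},{"dp":[46,143,78],"roll":0.01,"jaw":5},{"dp":[48.6,151,85],"roll":0.01,"jaw":5}]'

```text
time_s: 7.05
tcp_pos: [0.5259, 0.2027, 0.1845]
eef_rot: [180.0, 0.0, -110.1]
contact_force: [0.4, -0.5, -2.1]
gripper_width: 0.0115
gripper_force: 40.0
```

send_rows --steps '[{"dp":[0,0,0],"roll":0,"jaw":5},{"dp":[0,0,0],"roll":0,"jaw":5}]'

```text
time_s: 7.3
tcp_pos: [0.5286, 0.2037, 0.1855]
eef_rot: [-179.9, 0.1, -110.1]
contact_force: [0.2, -0.9, -3.2]
gripper_width: 0.0113
gripper_force: 40.0
```

```bash
cat > look.py <<'E'
from st import *
import sys
c=cap('wrist');T=r.get_state();R=Ro.from_euler('xyz',T['eef_rot'],degrees=True)
togo((.5272,.2025,.165),-110.2)
zt=T['tcp_pos'][2]-.0285
for o in slot(c,zt):print(o[0],o[1],'tool',(R.inv().apply(o[2]-T['tcp_pos'])*1000).round(1))
s=cap('scene');d=cap('side')
G=lambda x,y,z:T['tcp_pos']+R.apply([-y/1000,x/1000,.0335-z/1000])
for n,k in(('slot',G(0,-82,5)),('round',G(0,82,5)),):
    print(n,k.round(4),[proj(q,k)[0].round(1).tolist() for q in(c,s,d)])
for n,k in(('B',(.499,.126,.124)),('A',(.5553,.279,.124))):print(n,[proj(q,k)[0].round(1).tolist() for q in(c,s,d)])
def crop(q,p,h,f):
    u,v=map(int,p);u=min(max(u,h),640-h);v=min(max(v,h),480-h)
    return cv2.resize(q['image'][v-h:v+h,u-h:u+h],(f,f),interpolation=cv2.INTER_CUBIC)
k1=crop(c,proj(c,G(0,-82,5))[0],50,390);k2=crop(s,proj(s,G(0,0,5))[0],60,390)
k3=crop(d,proj(d,G(0,0,5))[0],60,390)
pic=np.hstack([k1,k2]); cv2.imwrite('pics/'+sys.argv[1],pic); cv2.imwrite('pics/d'+sys.argv[1],k3)
E
python3 look.py k1.png
```

```text
t 7.35 tcp [0.5285 0.2037 0.1853] rot [-1.7995e+02  6.0000e-02 -1.1013e+02] dp [ 1.6  0.8 20.3] roll 0.0012 w 0.0114 F [ 0.2 -0.8 -1.5] M [0.01 0.02 0.05]
[245.8 232.1] 2115.0 tool [ 34.7 -37.3  28.5]
[325.1 186.9] 206.5 tool [55.3 -1.  28.4]
[325.1 123.7] 1418.5 tool [82.  -0.9 28.4]
slot [0.5003 0.1267 0.1567] [[327.3, 123.8], [352.4, 258.9], [279.6, 213.3]]
round [0.5568 0.2807 0.1569] [[327.0, 435.6], [382.8, 314.1], [255.7, 188.1]]
B [[328.9, 120.7], [352.1, 266.6], [279.9, 224.1]]
A [[328.0, 393.4], [381.6, 320.9], [256.4, 198.4]]
```

View pics/k1.png

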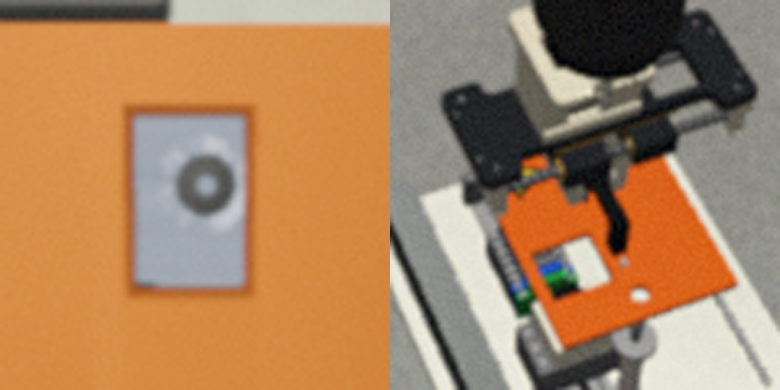

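The left crop shows stud B's tip through the slot at about (329.8,120.2), with the slot centre at (325.1,123.7). In the scene crop the round hole hovers just above and behind stud A. I'll compute the corrections and check panel yaw from the plate's edge.

Run:
```python
from st import *
import pickle
c=cap('wrist');T=r.get_state();R=Ro.from_euler('xyz',T['eef_rot'],degrees=True)
tl=lambda P:(R.inv().apply(np.array(P)-T['tcp_pos'])*1000).round(2)
# stud tip: dark ring within slot, centre
roi=cv2.cvtColor(c['image'][100:148,312:340],cv2.COLOR_BGR2GRAY)
m=np.uint8(roi<110)*255; n,l,s,ce=cv2.connectedComponentsWithStats(m); 
for i in range(1,n):
    if s[i,4]>15:
        uv=ce[i]+[312,100];print('tip blob',uv.round(1),s[i],'at .124',onz(c,uv,.124).round(4),tl(onz(c,uv,.124)),'at .112',tl(onz(c,uv,.112)))
print('slot',[(o[0],tl(o[2])) for o in slot(c,T['tcp_pos'][2]-.0285) if o[1]>1000],T['eef_rot'])
# plate yaw from w3 right edge and scene
w=pickle.load(open('w3.pkl','rb'))
g=cv2.cvtColor(w['image'],cv2.COLOR_BGR2GRAY).astype(int);P=[]
for v in range(40,260,3):
    x=np.arange(585,640) if v<150 else np.arange(572,625)
    row=cv2.GaussianBlur(np.uint8(g[v:v+1]),(5,1),0)[0].astype(int)
    seg=np.diff(row[x]);i=np.argmin(seg)
    P.append((x[i]+.5,v))
W=np.array([onz(w,p,.012)[:2] for p in P])*1000
vx,vy,x0,y0=cv2.fitLine(W.astype(np.float32),cv2.DIST_HUBER,0,.01,.01).ravel()
print('edge',P[::15],'ang',np.degrees(np.arctan2(vy,vx))%180)
```

```text
tip blob [328.6 120.9] [ 10  14  14  15 122] at .124 [0.4987 0.1259 0.124 ] [82.96  0.8  60.73] at .112 [82.92  0.91 72.73]
slot [(array([245.8, 232.1]), array([ 34.54, -37.3 ,  28.46])), (array([325.2, 123.8]), array([81.88, -0.87, 28.43]))] [-1.79983198e+02  1.72750096e-02 -1.10139361e+02]
edge [(np.float64(626.5), 40), (np.float64(617.5), 85), (np.float64(608.5), 130), (np.float64(599.5), 175), (np.float64(589.5), 220)] ang 70.0228
```

Panel angle is 70.0° by the edge, so yaw is already right. The correction is about +1 mm in tool x and +1.7 mm in tool y, and the predicted round hole then agrees with stud A to 0.5 mm. I'll lower so the tips just enter and check.

send_rows --steps '[{"dp":[0.5,1,5],"roll":0,"jaw":5},{"dp":[1,1.7,12],"roll":0,"jaw":5},{"dp":[1,1.7,20],"roll":0,"jaw":5},{"dp":[1,1.7,25],"roll":0,"jaw":5},{"dp":[1,1.7,27],"roll":0,"jaw":5}]'

```text
time_s: 8.12
tcp_pos: [0.5252, 0.203, 0.157]
eef_rot: [180.0, -0.0, -110.1]
contact_force: [-0.0, 0.6, -2.2]
gripper_width: 0.0113
gripper_force: 40.0
```

send_rows --steps '[{"dp":[0,0,2],"roll":0,"jaw":5},{"dp":[0,0,3],"roll":0,"jaw":5}]'

```text
time_s: 8.38
tcp_pos: [0.5254, 0.2031, 0.1546]
eef_rot: [-180.0, 0.0, -110.1]
contact_force: [0.8, -0.5, -2.4]
gripper_width: 0.0114
gripper_force: 40.0
```

```bash
python3 look.py k2.png
```

```text
t 8.43 tcp [0.5254 0.2031 0.1545] rot [-1.8000e+02  1.0000e-02 -1.1011e+02] dp [ -0.   -1.9 -10.5] roll 0.0016 w 0.0111 F [ 0.   0.  -2.7] M [-0.03  0.06  0.05]
[245.8 232. ] 2120.0 tool [ 34.8 -37.2  28.5]
[325.1 186.9] 206.5 tool [55.4 -0.9 28.5]
[325.1 123.7] 1425.5 tool [82.  -0.9 28.5]
slot [0.4972 0.1261 0.126 ] [[327.1, 123.8], [352.7, 265.7], [279.3, 223.7]]
round [0.5536 0.2801 0.126 ] [[326.9, 435.7], [382.5, 320.3], [255.7, 197.9]]
B [[323.1, 125.0], [352.1, 266.6], [279.9, 224.1]]
A [[323.3, 432.3], [381.6, 320.9], [256.4, 198.4]]
```

View pics/k2.png

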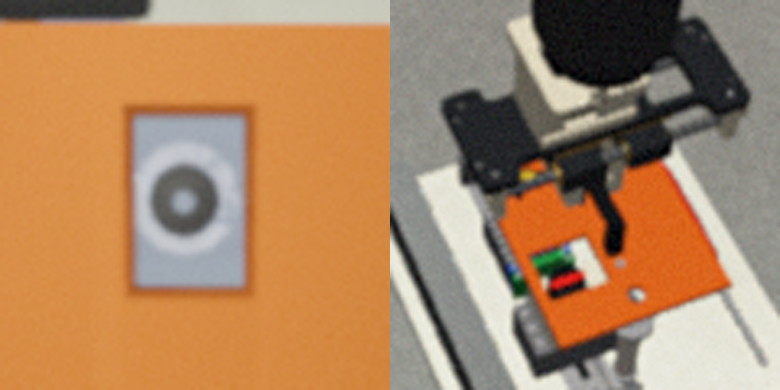

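Stud B's tip now sits almost centred in the slot ((184,200) against (190,200) in the crop). In the scene crop stud A's tip shows within the round hole and the red-barred knob is in the window. I'll shift 0.7 mm back and lower gently.

send_rows --steps '[{"dp":[0,-0.7,2],"roll":0,"jaw":5},{"dp":[0,-0.7,5],"roll":0,"jaw":5},{"dp":[0,-0.7,8],"roll":0,"jaw":5},{"dp":[0,-0.7,11],"roll":0,"jaw":5},{"dp":[0,-0.7,13],"roll":0,"jaw":5}]'

```text
time_s: 9.15
tcp_pos: [0.526, 0.2028, 0.1413]
eef_rot: [180.0, -0.0, -110.1]
contact_force: [0.1, 0.6, -2.9]
gripper_width: 0.0114
gripper_force: 40.0
```

```bash
python3 look.py k3.png|head -1
```

```text
t 9.2 tcp [0.5258 0.2028 0.141 ] rot [ 1.7998e+02 -3.0000e-02 -1.1012e+02] dp [ -0.2  -1.4 -24. ] roll 0.0015 w 0.0114 F [ 0.7  0.8 -2.3] M [0.02 0.07 0.01]
```

View pics/k3.png

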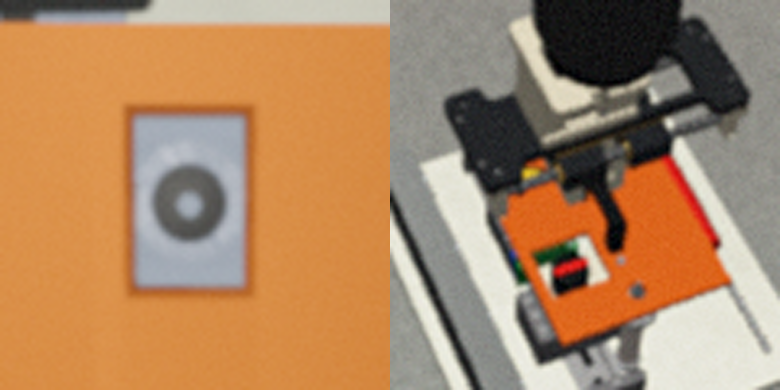

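Both studs are in their holes: B is centred at (190,203), A's tip fills the round hole, and the knob is in the window. There is no contact force, so I'll keep lowering.

send_rows --steps '[{"dp":[0,0,3],"roll":0,"jaw":5},{"dp":[0,0,5.5],"roll":0,"jaw":5},{"dp":[0,0,8],"roll":0,"jaw":5},{"dp":[0,0,10],"roll":0,"jaw":5},{"dp":[0,0,12],"roll":0,"jaw":5}]'

```text
time_s: 9.93
tcp_pos: [0.526, 0.2028, 0.1294]
eef_rot: [-180.0, -0.0, -110.1]
contact_force: [-0.4, -0.9, -2.5]
gripper_width: 0.0116
gripper_force: 40.0
```

send_rows --steps '[{"dp":[0,0,1],"roll":0,"jaw":5},{"dp":[0,0,2],"roll":0,"jaw":5}]'

```text
time_s: 10.18
tcp_pos: [0.526, 0.2029, 0.1275]
eef_rot: [-180.0, 0.0, -110.1]
contact_force: [0.6, 0.5, -2.2]
gripper_width: 0.0117
gripper_force: 40.0
```

send_rows --steps '[{"dp":[0,0,0.7],"roll":0,"jaw":5},{"dp":[0,0,1.4],"roll":0,"jaw":5},{"dp":[0,0,1.4],"roll":0,"jaw":5}]'

```text
time_s: 10.55
tcp_pos: [0.526, 0.2028, 0.1261]
eef_rot: [180.0, -0.0, -110.1]
contact_force: [0.7, 0.2, -2.0]
gripper_width: 0.0116
gripper_force: 40.0
```

send_rows --steps '[{"dp":[0,0,0.5],"roll":0,"jaw":5},{"dp":[0,0,0.5],"roll":0,"jaw":5}]'

```text
time_s: 10.8
tcp_pos: [0.5261, 0.2029, 0.1257]
eef_rot: [-180.0, 0.0, -110.1]
contact_force: [-0.4, 0.1, -2.9]
gripper_width: 0.0114
gripper_force: 40.0
```

Still carrying the weight, so I'll creep down until contact.

send_rows --steps '[{"dp":[0,0,0.5],"roll":0,"jaw":5},{"dp":[0,0,0.5],"roll":0,"jaw":5}]'

```text
time_s: 11.05
tcp_pos: [0.5261, 0.2029, 0.1256]
eef_rot: [-180.0, 0.0, -110.1]
contact_force: [-2.0, 0.3, 4.2]
gripper_width: 0.0115
gripper_force: 40.0
```

send_rows --steps '[{"dp":[0,0,0.5],"roll":0,"jaw":5},{"dp":[0,0,0.5],"roll":0,"jaw":5}]'

```text
time_s: 11.3
tcp_pos: [0.5262, 0.2029, 0.1256]
eef_rot: [-180.0, 0.0, -110.1]
contact_force: [-3.7, -0.9, 8.5]
gripper_width: 0.012
gripper_force: 40.0
```

Contact is at 125.6 mm, which matches the seated height. Next I'll ease off and open.

send_rows --steps '[{"dp":[0,0,-0.7],"roll":0,"jaw":5},{"dp":[0,0,-0.7],"roll":0,"jaw":20},{"dp":[0,0,-0.7],"roll":0,"jaw":45},{"dp":[0,0,-0.7],"roll":0,"jaw":45},{"dp":[0,0,-0.7],"roll":0,"jaw":45}]' --newtons 10

```text
time_s: 11.92
tcp_pos: [0.526, 0.2029, 0.1253]
eef_rot: [180.0, -0.0, -110.1]
contact_force: [0.1, 1.0, 0.2]
gripper_width: 0.038
gripper_force: 0.0
```

send_rows --steps '[{"dp":[0,0,0],"roll":0,"jaw":45},{"dp":[0,0,0],"roll":0,"jaw":45}]'

```text
time_s: 12.18
tcp_pos: [0.5261, 0.2029, 0.1254]
eef_rot: [-180.0, 0.0, -110.1]
contact_force: [-0.2, 0.6, 0.3]
gripper_width: 0.0395
gripper_force: 0.0
```

Open and clear. Rising straight up.

send_rows --steps '[{"dp":[0,0,-10],"roll":0,"jaw":45},{"dp":[0,0,-30],"roll":0,"jaw":45},{"dp":[0,0,-60],"roll":0,"jaw":45},{"dp":[0,0,-95],"roll":0,"jaw":45},{"dp":[0,0,-120],"roll":0,"jaw":45}]'

```text
time_s: 12.8
tcp_pos: [0.5264, 0.203, 0.2479]
eef_rot: [-179.9, 0.1, -110.1]
contact_force: [-0.8, 0.4, -0.1]
gripper_width: 0.0398
gripper_force: 0.0
```

send_rows --steps '[{"dp":[0,0,-4],"roll":0,"jaw":45},{"dp":[0,0,-4],"roll":0,"jaw":45},{"dp":[0,0,-4],"roll":0,"jaw":45}]'

```text
time_s: 13.18
tcp_pos: [0.5255, 0.2026, 0.2484]
eef_rot: [179.9, -0.1, -110.1]
contact_force: [-1.0, 0.1, -0.7]
gripper_width: 0.0396
gripper_force: 0.0
```

Run:
```python
from st import *
togo((.526,.203,.25),-110.1)
c=cap('wrist')
for z in(.092+.005,):
    q,_=rect(c,z);print(q)
    for o in slot(c,z):print(o)
s=cap('scene');print('scene',rect(s,.097)[0]);d=cap('side');print('side',rect(d,.097)[0])
```

```text
t 13.18 tcp [0.5255 0.2026 0.2484] rot [ 1.7994e+02 -8.0000e-02 -1.1012e+02] dp [-0.6 -0.3 -1.6] roll -0.0003 w 0.0396 F [-1.   0.1 -0.7] M [ 0.02  0.07 -0.  ]
((526.906982421875, 202.82154846191406), (199.6941680908203, 129.2521514892578), 69.74683380126953)
(array([324.4, 240.4]), 2400.0, array([0.5289, 0.2084, 0.097 ]))
(array([276.3, 188.4]), 791.5, array([0.5487, 0.1575, 0.097 ]))
(array([324.2, 160.5]), 92.0, array([0.5077, 0.1505, 0.097 ]))
(array([324.1, 123.3]), 559.0, array([0.4987, 0.1258, 0.097 ]))
scene ((528.2651977539062, 204.83848571777344), (201.29595947265625, 131.7537841796875), 70.09796905517578)
side ((523.9060668945312, 197.04071044921875), (196.6866912841797, 126.71524047851562), 70.29620361328125)
```

The sheet measures 199.7 × 129.3 mm at its seated height, aligned with the panel and still over both studs. Handing in.

```bash
python3 -c "
from plant import r
print(r.close_job())"
```

```text
the job is handed in; nothing more can be done
None
```

The guard is fitted flat on both posts with the knob up through its window, was lowered in the grip until it touched and then released with the arm clear, and the job was handed in at about 13 s with no verdict returned.

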